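Shut and lock the spice mill's lid

ROBOT

A 7-joint arm with a two-finger parallel gripper is mounted at the origin on the work surface. World frame = base frame: x ahead of the robot, y to its left, z up, the work surface at z = 0. Lengths are in m, angles in rad, forces in N, time in s.
With the tool pointing down it reaches from about 0.425 to 0.875 m from the base axis. Payload 4.7 kg.
Tool frame: the origin (TCP) lies midway between the tips of the shut fingers; the grasp point (between the pads) lies 19 mm behind it; x points along the fingers, y is the direction in which the jaws open and shut, and the axes are right-handed (so a half turn about x gives the same grasp; the last joint's range is limited). The gripper opens to 85 mm and grips with 20 to 120 N. Pads are 22 mm wide; open, the fingers measure 114 mm over their backs; the gripper's body (76 mm by 85 mm) begins 54 mm behind the grasp point. The pads swing forward as they close: fully open they stand 13 mm farther back than shut.
Start: joints at [-1.186, 0.321, -0.07, 1.45, 0.023, 1.371, -0.057], TCP at [0.236, 0.606, 0.231] pointing down, gripper open.
Joint ranges: [-2.86, 2.86], [-0.3, 2.09], [-1.38, 1.24], [0.06, 2.45], [-1.56, 4.7], [0.09, 2.05], [-2.69, 2.69]. Speed limits (rad/s): [2.57, 2.57, 3.14, 3.14, 3.14, 3.14, 3.14].

INTERFACE

Orientations are given as a rotation vector (axis times angle).
In Python, from rig import env, cams gives the robot as it stands.
- The arm moves only by the tool step_arm, never from a script. Its argument "deltas" is one flat list of numbers, 7 for each row, row after row: the turn, a rotation vector about the world's x, y, z in rad, then the shift along the world's x, y, z in mm, then the finger opening in mm, from 0 to 85.4. In form: [rx, ry, rz, x, y, z, hand, rx, ry, rz, x, y, z, hand, ...]. A call has 1 to 12 rows; each row shifts and turns the pose as measured when the row begins; what a row does not reach is not made up. A row lasts 1/8 s, in which the tool goes at most 62.5 mm and 10.7 degrees, less where a joint would pass 70% of its speed; a pose out of reach is approached as far as the arm can. A call is refused whole if a number of a shift passes 62.5 or a number of a turn 0.188, either way. A call with a gripper value outside its range is refused whole. The fingers move at their own pace and stop on an object; the grip force is fixed at half the most. Time passes only in rows, so rows that do not move let the fingers close. It gives the time, the measured TCP pose, the force and the opening at its end, in the units of the state.
- env.get_state(): the state, without advancing time (a new reading comes with each control period).
- cams.camera(name): name is "scene" or "top" or "wrist"; returns (picture, depth): 420x560x3 uint8, red, green, blue; 420x560 float32, m along the optical axis (not along the pixel's ray), 0 where there is no reading.
- cams.camera_model(name): a dict with "fovy" (degrees; the focal length in pixels is half the picture's height over the tangent of half this angle, whatever the lens; pixels are square), "cx", "cy" (the principal point, pixels), "R" (3x3) and "t" (3): a world point X has camera coordinates R X + t. Camera axes: x right, y down, z forward; pixel columns grow to the right and rows downward; lengths in m; the calibration is good to about 2 mm. A picture is of the moment at which its call begins: read the wrist's pose just before it. camera_model takes no time and is no camera call; for the wrist camera it gives the pose at the moment of the call.
- env.finish_job(): hands the job in, once; it reports no verdict.
The state is a dict: "time_s": time; "joint_pos": joint angles; "qvel": joint speeds; "effort": joint torques, N m; "tool_pos": TCP position; "eef_rot": TCP orientation; "force": force on the tool from outside, world axes, zero at the start; "wrist_torque": the same for the moment, N m; "width": finger opening in m.
Only numpy, scipy, OpenCV 4.12 (cv2) and the standard library are available. Lean on these libraries where they do the work, as an engineer would, in place of code of your own. Each camera call takes 0.05 s, during which the arm holds its last target.

TASK

The hinged lid of the spice mill on the stall counter stands ajar: push it fully shut. Then take its red wing knob, line it up with the two red marks, press the sprung stud gently in until you just feel it bottom (never more than 18 N in all), turn it a quarter turn clockwise to the green marks so that the cam locks, and let go. Leave the jars and the other things around it where they are.

Things in the scene. Friction and masses are not known exactly. Their poses are not given: they have to be found in the camera images.
- mill: Spice mill fixed to the counter: aluminium housing 200 (its x) x 220 (its y) x 120 mm high, origin under the housing's middle, z up. Lid hinge on its +x side, with a grey motor (90 mm across, reaching 75 mm past the housing) beyond; a black switch box 35 mm deep on its +y side.
- lid_hinge (a point): Middle of the lid's hinge line, at mill x = +100 mm, y = 0, z = 120 mm; fixed to the mill, axes as the mill's (the hinge line runs along y).
- lid (a joint): Lid opening angle in rad: 0 shut, grows as the lid's near (-x) edge lifts. A stiff friction hinge (0.9 N m) keeps the lid where it is left; shutting it takes about 5 N at the pad. The lid is a steel plate 208 x 228 x 6 mm running from the hinge towards the mill's -x; its underside passes through the hinge line.
- lid_pad (a point): Centre of the top of a small round black rubber pad (24 mm) on the lid's top, in its free -x, -y corner: a place to push the lid. In the lid's frame (origin on the hinge, x along the lid away from its free edge, z out of its top) it is at x = -180, y = -90, z = 7.5 mm. The point's axes are the lid's.
- knob (a point): Centre of the knob's red wing, a bar 12 mm thick (point x), 46 mm long (point y), 24 mm high (point z = stud axis, out of the lid). With the stud out it is 50 mm above the lid's top face and the wing's underside 38 mm; both sink as the stud is pressed (up to 23 mm), so grip the wing from above across its 12 mm with the finger ends no lower than about 29 mm over the lid.
- stud_seat (a point): Fixed on the lid's top face where the knob's 16 mm round stem enters, 165 mm from the hinge line towards the free edge, at the middle of the lid's width; axes are the lid's. Below it, in the housing, a receptacle with a slot takes the stud's cam pin when the lid is shut. More than 12 N of cam pin on its receptacle while pressing or turning (beyond the spring's force) damages it.
- stud (a joint): Turn of stud and wing in rad, clockwise from above positive. 0: wing along the mill's y, to the red marks on the lid, where the cam pin passes the slot (within about 0.12 rad). 1.57: wing along the mill's x, to the green marks: locked. Light friction; end stops at -0.6 and 1.68. It starts up to 0.4 rad off 0.
- stud_push (a joint): How far the stud is pressed in (m): 0 out, grows inwards. Spring: 3.5 N at 0, plus 0.25 N per mm. Lid shut and wing at 0, it meets a rigid bottom somewhere from 9.5 to 23.5 mm in; this differs each time and cannot be seen, but the force rises steeply there.
- red_mark (a point): The red mark on the lid, 33 mm from the stud axis towards the mill's +y (a second lies opposite). With the wing along the red marks the pin goes through the slot; only within the last 1.2 mm above the bottom is it free to turn. Pressed with the wing off the marks it stops rigidly about 9 mm too high.
- green_mark (a point): The green mark on the lid, 33 mm from the stud axis towards the mill's +x (a second lies opposite). Let go with the wing along the green marks, the spring lifts the cam about 3 mm into a notch, where it stays, 6.5 to 20 mm in, locked. If not turned, it springs back out.
- paprika_jar_mid (a point): Bystander, leave alone: reddish spice jar with red cap, 60 mm across, 100 mm high, beside the mill; point at about half its height.
- curry_jar_mid (a point): Bystander, leave alone: amber jar with black cap, 60 mm across, 100 mm high; point at about half its height.
- herb_tin_mid (a point): Bystander, leave alone: steel tin with green band, 68 mm across, 90 mm high; point at about half its height.
- scoop_mid (a point): Bystander, leave alone: long spoon lying flat; point at about half its height.
- weight_mid (a point): Bystander, leave alone: brass scale weight, 44 mm across, 55 mm high; point at about half its height.
- mug_mid (a point): Bystander, leave alone: blue mug, 76 mm across, 85 mm high; point at about half its height.
- brush_mid (a point): Bystander, leave alone: hand brush lying flat; point at about half its height.

How it is judged:
By the outcome, as a careful person would: the job done as asked, in the order asked, and still so for the second after the job is handed in, with the robot touching nothing.
It also fails if it takes over 69 s, if anything falls off the work surface, if the arm or the gripper's body presses on something with over 40 N, if the wrist force passes 120 N, or if a joint passes its speed limit or range.

## Working session

There is one attempt and no reset: what is moved stays moved. The work goes in short steps, Python scripts to look and compute and a tool call to move; the robot and the scene stay as the last step left them, time stands still between calls to the robot, and variables do not carry over. Pictures are saved under pics/ and viewed, and the job is handed in when it is done.

Besides the shell and the picture viewer there is one more tool, called as a command line: name --argument value ..., lists and objects as JSON in quotes. step_arm: Moves the arm, as the interface text tells. Its arguments: {"type":"object","properties":{"deltas":{"type":"array"}},"required":["deltas"]}

```bash
ls; mkdir -p pics
cat > h.py <<'E'
import numpy as np,cv2
from rig import env,cams
def snap(n,f):
    p,d=cams.camera(n); m=cams.camera_model(n)
    cv2.imwrite(f'pics/{f}.png',cv2.cvtColor(p,cv2.COLOR_RGB2BGR)); np.savez(f'pics/{f}.npz',p=p,d=d,**{k:np.array(v) for k,v in m.items()})
def load(f): return dict(np.load(f'pics/{f}.npz'))
def foc(m): return 210/np.tan(np.radians(float(m['fovy']))/2)
def w(s,u,v,r=0):
    z=s['d'][v,u]; f=foc(s); c=np.array([(u-s['cx'])/f*z,(v-s['cy'])/f*z,z]); return s['R'].T@(c-s['t'])
def cloud(s):
    v,u=np.mgrid[0:420,0:560]; z=s['d'];f=foc(s)
    c=np.stack([(u-s['cx'])/f*z,(v-s['cy'])/f*z,z],-1); return (c-s['t'])@s['R']
def proj(s,X):
    c=s['R']@np.array(X)+s['t']; f=foc(s); return c[0]/c[2]*f+s['cx'],c[1]/c[2]*f+s['cy']
E
python3 -c "
from h import *
for n in ['scene','top','wrist']: snap(n,n+'0')
s=env.get_state();print({k:np.round(v,3) for k,v in s.items()})
for n in ['scene','top']:
  m=cams.camera_model(n);print(n,m)
"
```

```text
pics
{'time_s': np.float64(0.15), 'joint_pos': array([-1.186,  0.322, -0.07 ,  1.451,  0.023,  1.371, -0.057]), 'qvel': array([ 0.001, -0.002, -0.   , -0.002, -0.001, -0.001,  0.001]), 'effort': array([ 0.0000e+00, -4.9409e+01, -3.8300e-01, -3.1469e+01,  1.3000e-02,
        8.0000e-03, -0.0000e+00]), 'tool_pos': array([0.235, 0.605, 0.23 ]), 'eef_rot': array([ 0.29 ,  1.551, -0.292]), 'force': array([-0.489,  0.624, -0.769]), 'wrist_torque': array([-0.03 ,  0.048, -0.002]), 'width': np.float64(0.086)}
scene {'fovy': 47.37045081932361, 'cx': 267.6101598124013, 'cy': 211.10359779660294, 'R': array([[-0.78459164,  0.61995015, -0.00881908],
       [ 0.37387092,  0.46171785, -0.8043862 ],
       [-0.49460742, -0.63441189, -0.59404129]]), 't': array([ 0.43114663, -0.09715646,  1.51822635])}
top {'fovy': 55.19971366030356, 'cx': 280.22468364011087, 'cy': 209.2070934746243, 'R': array([[-0.00302827, -0.99992247, -0.01207863],
       [-0.99608147,  0.00408382, -0.08834601],
       [ 0.08838849,  0.01176377, -0.99601661]]), 't': array([0.00852983, 0.55677348, 1.23192871])}
```

View pics/scene0.png

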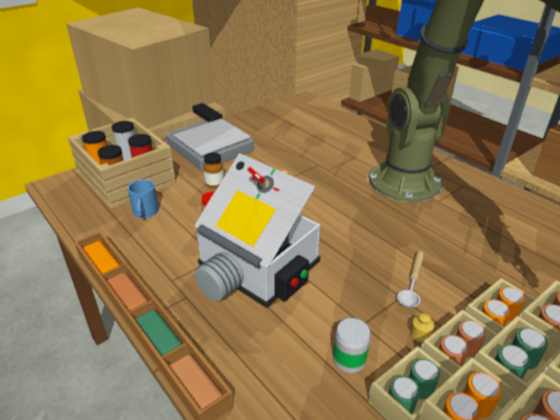

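View pics/top0.png

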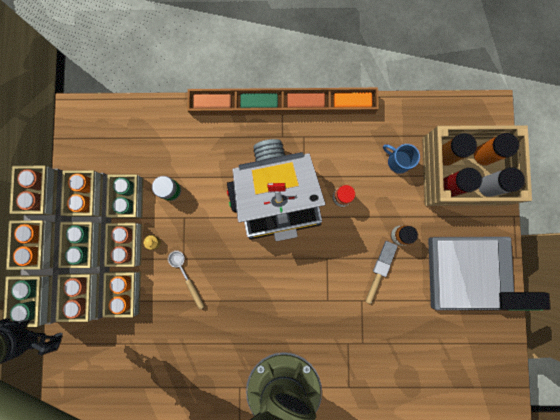

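View pics/wrist0.png

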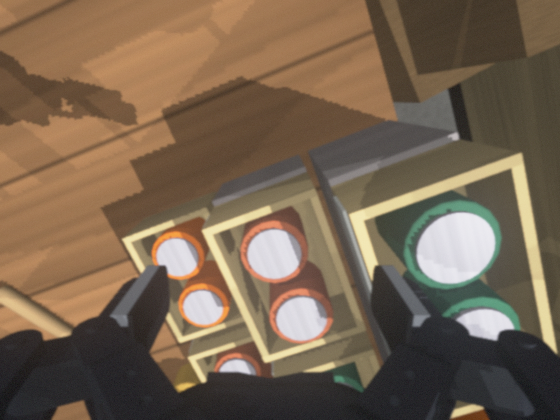

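The mill is centred around (278,195) in the top picture. The lid stands well open, with its hinge on the far side and the knob near (278,192). The paprika jar is at (345,195). Next I measure the lid and mill.

```bash
python3 -c "
from h import *
a=cv2.imread('pics/top0.png')[120:260,210:370]; b=cv2.imread('pics/scene0.png')[145:310,180:340]
cv2.imwrite('pics/z0.png',np.hstack([cv2.resize(a,(400,350),interpolation=2),cv2.resize(b,(390,350),interpolation=2)]))
s=load('top0');
for (u,v) in [(236,167),(313,155),(318,205),(244,218),(270,180),(312,198),(345,193),(404,158),(404,234),(165,187),(150,242),(277,187),(278,198),(285,234),(246,235),(322,228)]: print('top',u,v,w(s,u,v).round(3))
s=load('scene0')
for (u,v) in [(240,158),(312,187),(270,263),(203,232),(240,165),(245,215),(265,184),(245,245),(280,222)]: print('sc',u,v,w(s,u,v).round(3))
"
```

```text
top 236 167 [ 0.698  0.15  -0.007]
top 313 155 [ 0.735 -0.1   -0.004]
top 318 205 [ 0.547 -0.093  0.251]
top 244 218 [0.515 0.097 0.246]
top 270 180 [0.625 0.033 0.172]
top 312 198 [ 0.567 -0.079  0.234]
top 345 193 [ 0.598 -0.186  0.096]
top 404 158 [ 0.722 -0.39   0.005]
top 404 234 [ 0.476 -0.354  0.103]
top 165 187 [0.619 0.349 0.093]
top 150 242 [0.456 0.402 0.056]
top 277 187 [0.591 0.012 0.272]
top 278 198 [0.567 0.01  0.243]
top 285 234 [ 0.479 -0.008  0.035]
top 246 235 [0.477 0.116 0.   ]
top 322 228 [ 0.498 -0.125  0.003]
sc 240 158 [ 0.558 -0.093  0.245]
sc 312 187 [0.512 0.113 0.248]
sc 270 263 [0.649 0.136 0.119]
sc 203 232 [ 0.712 -0.035  0.13 ]
sc 240 165 [1.126 0.741 0.828]
sc 245 215 [0.631 0.023 0.175]
sc 265 184 [0.571 0.02  0.232]
sc 245 245 [0.667 0.069 0.135]
sc 280 222 [0.597 0.107 0.189]
```

View pics/z0.png

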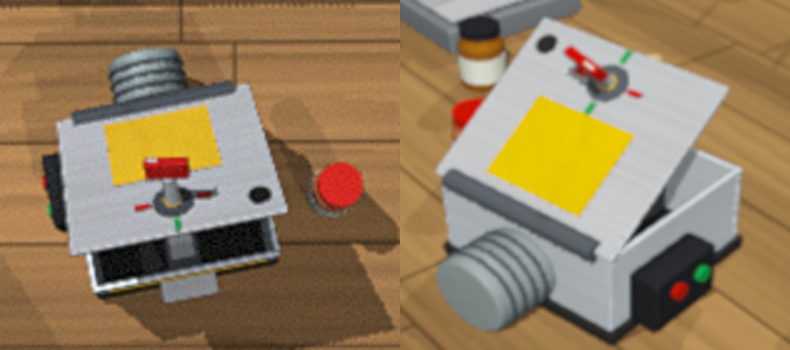

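```bash
cat > fit.py <<'E'
from h import *
def fit(names):
    P=[];res=[]
    for n in names:
        s=load(n); c=cloud(s); ok=(s['d']>0)&(c[...,0]>.45)&(c[...,0]<.8)&(c[...,1]>-.14)&(c[...,1]<.16)&(c[...,2]>.11)&(c[...,2]<.3)
        P.append(c[ok])
    for n,Q in list(zip(names,P))+([('both',np.vstack(P))] if len(P)>1 else []):
        rng=np.random.default_rng(0);best=0
        for i in range(500):
            a=Q[rng.choice(len(Q),3,False)]; nn=np.cross(a[1]-a[0],a[2]-a[0]); l=np.linalg.norm(nn)
            if l<1e-4: continue
            nn/=l; k=np.abs((Q-a[0])@nn)<.003
            if k.sum()>best: best=k.sum();I=k
        for _ in range(3):
            q=Q[I];c=q.mean(0);nn=np.linalg.svd(q-c,full_matrices=False)[2][2];nn*=np.sign(nn[2]);I=np.abs((Q-c)@nn)<.003
        ang=np.arccos(nn[2]);yaw=np.arctan2(-nn[1],-nn[0])
        q=Q[I]; ey=np.array([-np.sin(yaw),np.cos(yaw),0]);ex=np.cross(ey,nn)
        uv=np.c_[q@ex,q@ey]; r=cv2.minAreaRect((uv*1000).astype(np.float32))
        print(n,len(q),'n',nn.round(4),'ang',ang.round(4),'yaw',yaw.round(4),'rms',((q-c)@nn).std().round(5),'rect',r)
        # centre in 3D
        C=c+ex*(r[0][0]/1000-c@ex)+ey*(r[0][1]/1000-c@ey); print('  centre',C.round(4),'ex',ex.round(4),'pct',np.percentile(uv,[.3,99.7],axis=0).round(4).tolist())
if __name__=='__main__':
    import sys; fit(sys.argv[1:])
E
python3 fit.py top0 scene0
```

```text
top0 3929 n [0.5932 0.1171 0.7965] ang 0.6494 yaw -2.9467 rms 0.00135 rect ((-368.0242614746094, 102.08661651611328), (227.74655151367188, 220.0635528564453), 89.8731460571289)
  centre [0.6119 0.0168 0.1864] ex [-0.7814 -0.1543  0.6047] pct [[-0.4648, -0.0113], [-0.2597, 0.2148]]
scene0 6462 n [0.5931 0.117  0.7966] ang 0.6492 yaw -2.9469 rms 0.00144 rect ((-372.0099182128906, 98.04998779296875), (217.05947875976562, 231.14398193359375), 0.020667865872383118)
  centre [0.6145 0.0213 0.1844] ex [-0.7815 -0.1541  0.6046] pct [[-0.4798, -0.0157], [-0.2646, 0.2115]]
both 10390 n [0.5927 0.1169 0.7969] ang 0.6487 yaw -2.9469 rms 0.00142 rect ((-369.6307373046875, 98.88900756835938), (222.42794799804688, 232.82862854003906), 0.04642641916871071)
  centre [0.6125 0.02   0.1859] ex [-0.7818 -0.1542  0.6041] pct [[-0.4798, -0.0152], [-0.2608, 0.2136]]
```

```bash
cat > geo.py <<'E'
from h import *
def R(yaw,th):
    c,s=np.cos(yaw),np.sin(yaw); Z=np.array([[c,-s,0],[s,c,0],[0,0,1.]])
    Y=np.array([[np.cos(th),0,np.sin(th)],[0,1,0],[-np.sin(th),0,np.cos(th)]])
    return Z@Y
E
python3 - <<'E'
from geo import *
yaw=.1947;th=.6487;RR=R(yaw,th);n=RR[:,2];print(n)
C=np.array([.6125,.02,.1859])
ey=RR[:,1]; lat=-0.1005
# H: z=.12, n.H = n.C-.006, ey.H = lat
H=np.zeros(3);H[2]=.12
A=np.array([n[:2],ey[:2]]);b=np.array([n@C-.006-n[2]*.12,lat]);H[:2]=np.linalg.solve(A,b);print('H',H)
print('free edge dist', -.2597-(-RR[:,0])@H, -.2646-(-RR[:,0])@H)
L=lambda p:H+RR@np.array(p)
pts=dict(pad=(-.18,-.09,.0075),seat=(-.165,0,.006),knob=(-.165,0,.056),red1=(-.165,.033,.006),red2=(-.165,-.033,.006),gr1=(-.132,0,.006),gr2=(-.198,0,.006),c1=(-.208,.114,.006),c2=(-.208,-.114,.006))
ims=[]
for nme in ['top0','scene0']:
    s=load(nme);im=cv2.imread(f'pics/{nme}.png')
    x0,y0,ww=(210,120,130) if nme=='top0' else (185,145,130)
    k=6;z=cv2.resize(im[y0:y0+ww-30,x0:x0+ww],None,fx=k,fy=k,interpolation=2)
    for a,p in pts.items():
        u,v=proj(s,L(p)); print(nme,a,L(p).round(4),round(u,1),round(v,1)); cv2.circle(z,(int((u-x0+.5)*k),int((v-y0+.5)*k)),3,(255,0,255),-1)
    cv2.imwrite(f'pics/fit_{nme}.png',z)
E
```

```text
[0.59273601 0.11688643 0.79686987]
H [0.68834906 0.0333057  0.12      ]
free edge dist 0.21109735932082813 0.2061973593208281
top0 pad [ 0.5695 -0.0819  0.2347] 313.1 197.1
top0 seat [0.5629 0.0086 0.2245] 278.5 200.2
top0 knob [0.5925 0.0144 0.2643] 275.9 186.9
top0 red1 [0.5565 0.0409 0.2245] 266.2 202.7
top0 red2 [ 0.5693 -0.0238  0.2245] 290.8 197.7
top0 gr1 [0.5887 0.0137 0.2045] 276.7 191.5
top0 gr2 [0.5371 0.0035 0.2444] 280.4 209.3
top0 c1 [0.5072 0.1138 0.2504] 237.3 220.9
top0 c2 [ 0.5513 -0.1099  0.2504] 324.6 203.4
scene0 pad [ 0.5695 -0.0819  0.2347] 239.1 164.9
scene0 seat [0.5629 0.0086 0.2245] 264.5 183.6
scene0 knob [0.5925 0.0144 0.2643] 255.3 174.2
scene0 red1 [0.5565 0.0409 0.2245] 275.5 188.7
scene0 red2 [ 0.5693 -0.0238  0.2245] 253.8 178.6
scene0 gr1 [0.5887 0.0137 0.2045] 257.1 195.7
scene0 gr2 [0.5371 0.0035 0.2444] 271.8 171.5
scene0 c1 [0.5072 0.1138 0.2504] 314.1 185.3
scene0 c2 [ 0.5513 -0.1099  0.2504] 238.2 152.3
```

```bash
ls pics
```

```text
fit_scene0.png
fit_top0.png
scene0.npz
scene0.png
top0.npz
top0.png
wrist0.npz
wrist0.png
z0.png
```

View pics/fit_top0.png

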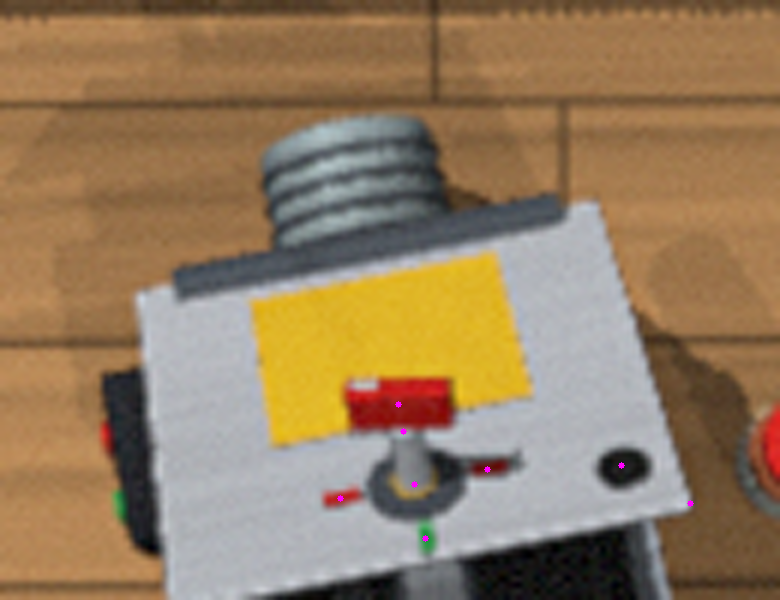

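View pics/fit_scene0.png

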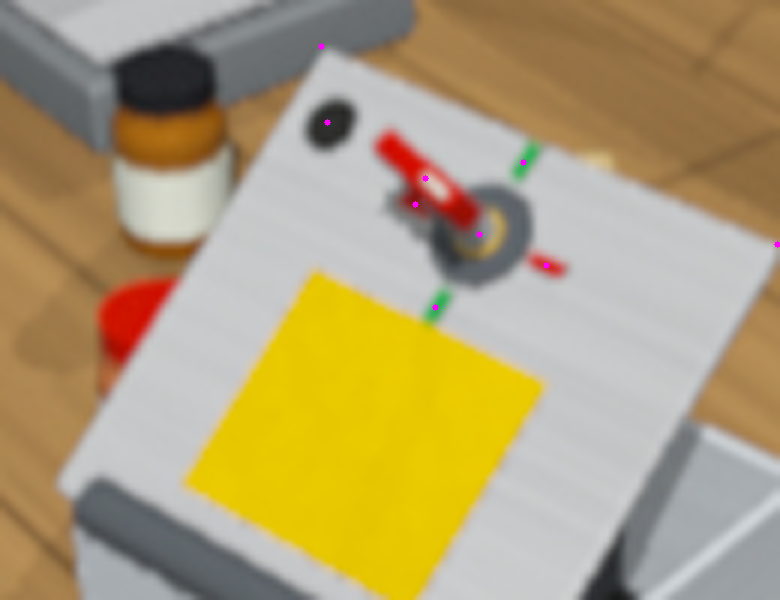

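Run:
```python
from geo import *
from scipy.spatial.transform import Rotation as Ro
s=env.get_state();print(Ro.from_rotvec(s['eef_rot']).as_matrix().round(3))
yaw=.1947;H=np.array([.6883,.0333,.12])
for th in [.6487,.5,.35,.2,.1,.05,0]:
    L=lambda p:H+R(yaw,th)@np.array(p)
    print(th,'pad',L((-.18,-.09,.0075)).round(4),'knob',L((-.165,0,.056)).round(4),'seat',L((-.165,0,.006)).round(4))
# wing orientation: red points above lid plane
c=np.vstack([cloud(load(n))[(load(n)['p'][...,0]>110)&(load(n)['p'][...,1]<60)&(load(n)['p'][...,2]<60)] for n in ['top0','scene0']])
q=(c-H)@R(yaw,.6487)
k=(abs(q[:,0]+.165)<.04)&(abs(q[:,1])<.04)&(q[:,2]>.035)&(q[:,2]<.08); q=q[k];print(len(q),q.mean(0),q[:,2].max())
r=cv2.minAreaRect((q[:,:2]*1000).astype(np.float32));print(r)
x=q[:,:2]-q[:,:2].mean(0);e=np.linalg.svd(x,full_matrices=False);print(e[1],e[2])
```

```text
[[-0.     0.362  0.932]
 [-0.001  0.932 -0.362]
 [-1.    -0.001  0.   ]]
0.6487 pad [ 0.5694 -0.0819  0.2347] knob [0.5925 0.0144 0.2643] seat [0.5629 0.0086 0.2245]
0.5 pad [ 0.5543 -0.0849  0.2129] knob [0.5726 0.0105 0.2482] seat [0.5491 0.0058 0.2044]
0.35 pad [ 0.5423 -0.0872  0.1888] knob [0.5551 0.007  0.2292] seat [0.5383 0.0037 0.1822]
0.2 pad [ 0.5341 -0.0888  0.1631] knob [0.5406 0.0042 0.2077] seat [0.5308 0.0022 0.1587]
0.1 pad [ 0.5307 -0.0895  0.1454] knob [0.5327 0.0026 0.1922] seat [0.5278 0.0017 0.1424]
0.05 pad [ 0.5297 -0.0897  0.1365] knob [0.5294 0.002  0.1842] seat [0.5269 0.0015 0.1342]
0 pad [ 0.5291 -0.0898  0.1275] knob [0.5264 0.0014 0.176 ] seat [0.5264 0.0014 0.126 ]
178 [-0.16758522  0.0016714   0.06192407] 0.07059666441167699
((-165.33370971679688, 1.6743946075439453), (50.30845642089844, 17.547826766967773), 75.05564880371094)
[0.19082726 0.05465852] [[ 0.32197593  0.94674785]
 [ 0.94674785 -0.32197593]]
```

step_arm --deltas '[0, 0, 0, 10, -20, 40, 0, 0, 0, -0.07, 20, -40, 30, 0, 0, 0, -0.08, 24, -50, 20, 0, 0, 0, -0.08, 24, -50, 5, 0, 0, 0, -0.08, 24, -50, 0, 0, 0, 0, -0.08, 24, -50, 0, 0, 0, 0, -0.08, 24, -50, 0, 0, 0, 0, -0.08, 24, -50, 0, 0, 0, 0, -0.08, 24, -50, 0, 0, 0, 0, -0.08, 24, -50, 0, 0, 0, 0, -0.08, 24, -50, 0, 0, 0, 0, -0.08, 24, -50, 0, 0]'

```text
time_s: 1.65
tool_pos: [0.5063, 0.029, 0.3241]
eef_rot: [0.977, 1.346, -0.978]
force: [1.3, 0.3, -0.2]
width: -0.0
```

step_arm --deltas '[0, 0, -0.06, 20, -40, 0, 0, 0, 0, -0.06, 21, -40, 0, 0, 0, 0, 0, 20, -30, 0, 0, 0, 0, 0, 0, 0, 0, 0]'

```text
time_s: 2.15
tool_pos: [0.5684, -0.0904, 0.3233]
eef_rot: [1.076, 1.293, -1.08]
force: [0.2, 0.8, -0.4]
width: -0.0001
```

Run:
```python
from geo import *
from scipy.spatial.transform import Rotation as Ro
snap('scene','scene1')
s=env.get_state();print({k:np.round(s[k],4) for k in ['tool_pos','joint_pos','force','time_s']});print(Ro.from_rotvec(s['eef_rot']).as_matrix().round(3))
```

```text
{'tool_pos': array([ 0.568 , -0.0887,  0.3233]), 'joint_pos': array([-0.4534,  0.1473,  0.6395,  1.5109, -0.0891,  1.518 ,  0.3667]), 'force': array([ 0.3542, -0.5548, -0.5606]), 'time_s': np.float64(2.2)}
[[-0.005  0.984  0.18 ]
 [ 0.002  0.18  -0.984]
 [-1.    -0.005 -0.003]]
```

View pics/scene1.png

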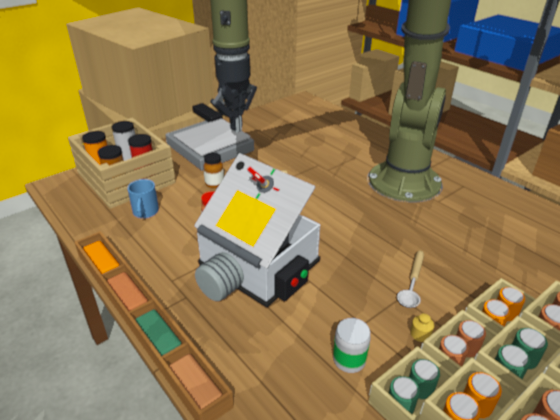

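step_arm --deltas '[0, 0, 0, 0, 5, -40, 0, 0, 0, 0, 0, 0, -30, 0, 0, 0, 0, 0, 0, -4, 0, 0, 0, 0, 0, 0, -4, 0]'

```text
time_s: 2.7
tool_pos: [0.5677, -0.0775, 0.245]
eef_rot: [1.073, 1.299, -1.068]
force: [0.0, 0.8, 0.4]
width: -0.0001
```

step_arm --deltas '[0, 0, 0, -2, -1, -10, 0, 0, 0, 0, -5, -1, -8, 0, 0, 0, 0, -5, -1, -8, 0, 0, 0, 0, -5, -1, -8, 0]'

```text
time_s: 3.2
tool_pos: [0.552, -0.0809, 0.2134]
eef_rot: [1.076, 1.295, -1.062]
force: [1.4, 0.8, 2.0]
width: 0.0002
```

step_arm --deltas '[0, 0, 0, -4, -1, -8, 0, 0, 0, 0, -4, -1, -8, 0, 0, 0, 0, -4, -1, -8, 0, 0, 0, 0, -3, -1, -8, 0, 0, 0, 0, -3, -1, -8, 0, 0, 0, 0, -2, 0, -8, 0, 0, 0, 0, -2, 0, -8, 0]'

```text
time_s: 4.08
tool_pos: [0.5295, -0.0859, 0.1534]
eef_rot: [1.077, 1.293, -1.059]
force: [2.0, 0.7, 2.4]
width: 0.0002
```

step_arm --deltas '[0, 0, 0, -1, 0, -7, 0, 0, 0, 0, 0, 0, -7, 0, 0, 0, 0, 0, 0, -5, 0, 0, 0, 0, 0, 0, -3, 0, 0, 0, 0, 0, 0, -3, 0]'

```text
time_s: 4.7
tool_pos: [0.5268, -0.0864, 0.1274]
eef_rot: [1.076, 1.296, -1.062]
force: [-8.1, 3.0, 26.3]
width: 0.0002
```

step_arm --deltas '[0, 0, 0, 0, 0, 10, 0, 0, 0, 0, 0, 0, 40, 0, 0, 0, 0, 0, 0, 50, 50, 0, 0, 0, -40, -40, 30, 85, 0, 0, 0, -40, -40, 0, 85, 0, 0, 0, 0, 0, 0, 85]'

```text
time_s: 5.45
tool_pos: [0.4446, -0.1682, 0.2598]
eef_rot: [1.073, 1.295, -1.066]
force: [0.3, 0.8, 0.0]
width: 0.0725
```

```bash
cat > look.py <<'E'
import sys
from geo import *
from scipy.spatial.transform import Rotation as Ro
f=sys.argv[1]
for n in ['top','scene','wrist']: snap(n,n+f)
s=env.get_state();print({k:np.round(s[k],4) for k in ['tool_pos','joint_pos','force','time_s']});print(Ro.from_rotvec(s['eef_rot']).as_matrix().round(3))
a=cv2.imread(f'pics/top{f}.png')[120:260,210:370]; b=cv2.imread(f'pics/scene{f}.png')[145:310,180:340]
cv2.imwrite(f'pics/z{f}.png',np.hstack([cv2.resize(a,(400,350),interpolation=2),cv2.resize(b,(390,350),interpolation=2)]))
E
python3 look.py 2; python3 fit.py top2 scene2
```

```text
{'tool_pos': array([ 0.4473, -0.1638,  0.2591]), 'joint_pos': array([-0.4222, -0.1081,  0.6781,  1.8414,  0.0644,  1.3863,  0.4374]), 'force': array([0.394 , 0.6987, 0.4248]), 'time_s': np.float64(5.6)}
[[-0.     0.981  0.195]
 [ 0.005  0.195 -0.981]
 [-1.     0.001 -0.005]]
top2 4332 n [-3.5e-03 -1.0e-04  1.0e+00] ang 0.0035 yaw 0.0414 rms 0.00155 rect ((590.5928344726562, -11.610809326171875), (218.62551879882812, 227.78836059570312), 8.738147735595703)
  centre [0.5901 0.0128 0.1265] ex [0.9991 0.0414 0.0035] pct [[0.4713, -0.1348], [0.7022, 0.1093]]
scene2 4654 n [-3.8e-03 -3.0e-04  1.0e+00] ang 0.0038 yaw 0.0729 rms 0.00135 rect ((593.1389770507812, -26.469390869140625), (222.84646606445312, 230.2055206298828), 7.177133083343506)
  centre [0.593  0.0168 0.1253] ex [0.9973 0.0729 0.0038] pct [[0.4756, -0.1457], [0.7085, 0.0941]]
both 8876 n [-0.0035  0.0015  1.    ] ang 0.0038 yaw -0.4048 rms 0.00148 rect ((538.9890747070312, 247.59703063964844), (224.32456970214844, 232.17962646484375), 34.30093002319336)
  centre [0.5925 0.0155 0.1257] ex [ 0.9192 -0.3938  0.0038] pct [[0.3947, 0.1027], [0.6748, 0.3869]]
```

View pics/z2.png

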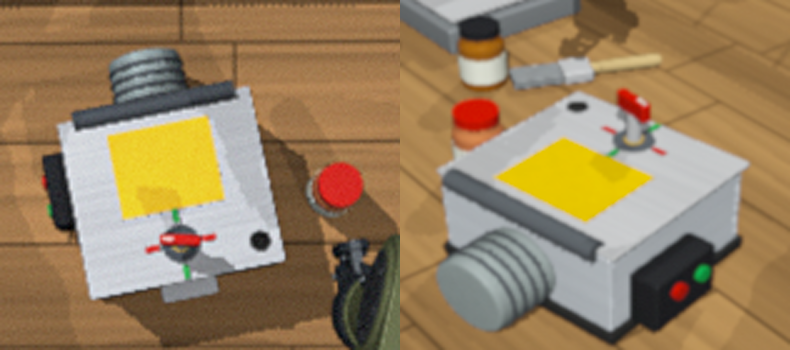

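View pics/wrist2.png

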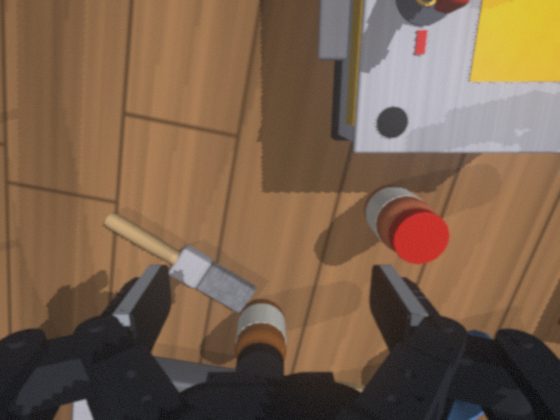

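The lid lies flat and shut. The wing is at about (180,240) in the left zoom, slightly clockwise of the red marks. Next I measure the wing.

```bash
cat > wing.py <<'E'
import sys
from geo import *
yaw=.1947;H=np.array([.6883,.0333,.12])
def wing(f,names=('top','scene')):
    for n in names:
        s=load(n+f);c=cloud(s);p=s['p'].astype(int)
        k=(p[...,0]>90)&(p[...,1]<.45*p[...,0])&(p[...,2]<.45*p[...,0])&(s['d']>0)
        q=(c[k]-H)@R(yaw,0)
        k=(abs(q[:,0]+.165)<.05)&(abs(q[:,1])<.05)&(q[:,2]>.02); q=q[k]
        if len(q)<8: print(n,len(q)); continue
        z=np.percentile(q[:,2],97); t=q[q[:,2]>z-.004]
        for nm,g in(('all',q),('top',t)):
            x=g[:,:2]-g[:,:2].mean(0);e=np.linalg.svd(x,full_matrices=False)[2][0];e*=np.sign(e[1]) if abs(e[1])>.5 else np.sign(e[0])
            r=cv2.minAreaRect((g[:,:2]*1000).astype(np.float32))
            print(n,nm,len(g),'ctr lid',(np.array(r[0])/1000).round(4),'size',np.round(r[1]),r[2],'stud est',np.arctan2(e[0],e[1]).round(3),'ztop over lid',round(z-.006,4))
if __name__=='__main__': wing(sys.argv[1],sys.argv[2:] or ('top','scene'))
E
python3 wing.py 2
python3 - <<'E'
from geo import *
yaw=.1947;H=np.array([.6883,.0333,.12]);L=lambda p:H+R(yaw,0)@np.array(p)
S=.2
RR=lambda a,b,z:L((-.165+a*np.cos(S)+b*np.sin(S), -a*np.sin(S)+b*np.cos(S), z))
for n,x0,y0 in [('top2',250,175),('scene2',235,160)]:
    s=load(n);k=8;z=cv2.resize(cv2.imread(f'pics/{n}.png')[y0:y0+60,x0:x0+70],None,fx=k,fy=k,interpolation=2)
    for S,col in [(.15,(255,0,255)),(.25,(255,255,0)),(.35,(0,255,255))]:
        pts=[proj(s,RR(a,b,.068)) for a,b in [(-.006,-.023),(.006,-.023),(.006,.023),(-.006,.023)]]
        cv2.polylines(z,[np.array([[(u-x0+.5)*k,(v-y0+.5)*k] for u,v in pts],int)],True,col,1)
    cv2.imwrite(f'pics/w_{n}.png',z)
E
python3 -c "
import cv2,numpy as np
cv2.imwrite('pics/w2.png',np.vstack([cv2.imread('pics/w_top2.png'),cv2.imread('pics/w_scene2.png')])[:,:][::1,:])"
```

```text
top all 51 ctr lid [-0.1667 -0.0013] size [43. 11.] 74.17200469970703 stud est 0.166 ztop over lid 0.0649
top top 37 ctr lid [-0.1667 -0.0013] size [43. 11.] 74.17200469970703 stud est 0.135 ztop over lid 0.0649
scene all 118 ctr lid [-0.1622  0.0033] size [45. 12.] 74.36982727050781 stud est 0.21 ztop over lid 0.0615
scene top 44 ctr lid [-0.1622  0.0032] size [45. 12.] 73.46038818359375 stud est 0.284 ztop over lid 0.0615
```

View pics/w_top2.png

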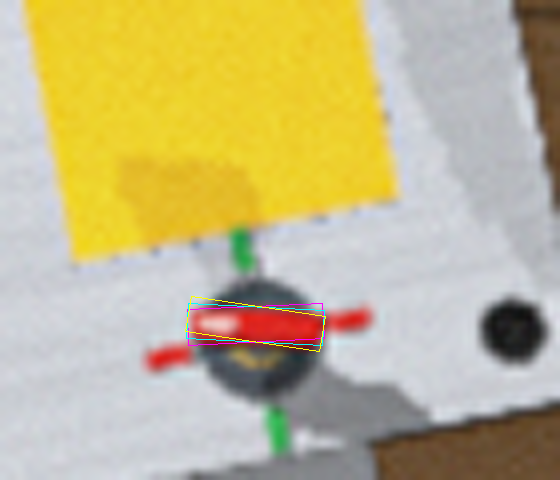

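View pics/w_scene2.png

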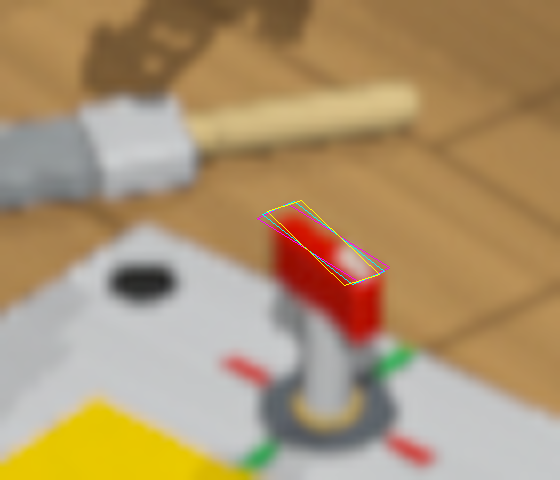

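step_arm --deltas '[0, 0, 0, 0, 30, 0, 60, 0, 0, -0.05, 16, 45, 0, 60, 0, 0, -0.05, 21, 45, 0, 50, 0, 0, -0.05, 21, 30, 0, 40, 0, 0, -0.05, 20, 14, 0, 40, 0, 0, 0, 0, 0, 0, 40]'

```text
time_s: 6.35
tool_pos: [0.5283, 0.0144, 0.2543]
eef_rot: [1.205, 1.217, -1.212]
force: [-0.1, -1.0, 0.2]
width: 0.0399
```

```bash
python3 look.py 3
```

```text
{'tool_pos': array([0.527 , 0.0111, 0.2552]), 'joint_pos': array([-0.5529,  0.0463,  0.5028,  1.7303, -0.0255,  1.3775, -0.047 ]), 'force': array([-0.663 , -0.3595,  0.2836]), 'time_s': np.float64(6.5)}
[[-0.007  1.    -0.002]
 [ 0.002 -0.002 -1.   ]
 [-1.    -0.007 -0.002]]
```

View pics/wrist3.png

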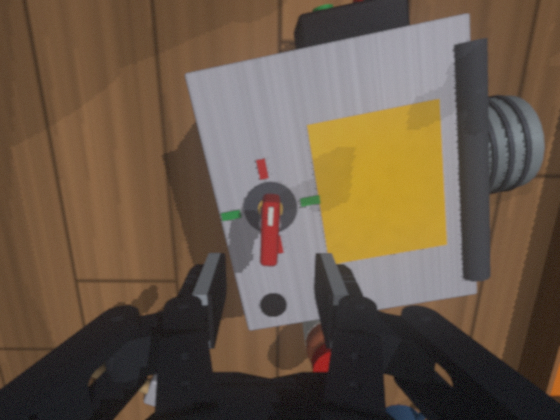

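The wrist view shows the wing at (270,230), midway between the fingers (222 and 318) and parallel to them. I'll move 10 mm towards -y and descend.

step_arm --deltas '[0, 0, 0, 0, -9, -40, 40, 0, 0, 0, 0, 0, -40, 40, 0, 0, 0, 0, 0, -12, 40, 0, 0, 0, 0, 0, 0, 40]'

```text
time_s: 7.0
tool_pos: [0.5263, -0.0015, 0.1634]
eef_rot: [1.214, 1.212, -1.214]
force: [0.5, 0.3, -0.4]
width: 0.04
```

step_arm --deltas '[0, 0, 0, 0, 3, -3, 30, 0, 0, 0, 0, 0, 0, 22, 0, 0, 0, 0, 0, 0, 16, 0, 0, 0, 0, 0, 0, 12, 0, 0, 0, 0, 0, 0, 8, 0, 0, 0, 0, 0, 0, 8]'

```text
time_s: 7.75
tool_pos: [0.5266, 0.0015, 0.1636]
eef_rot: [1.216, 1.212, -1.212]
force: [-2.5, 0.3, 0.4]
width: 0.0112
```

step_arm --deltas '[0, 0, 0, 0, 0, 0, 0, 0, 0, 0.06, 0, 0, 0, 0, 0, 0, 0.06, 0, 0, 0, 0, 0, 0, 0.07, 0, 0, 0, 0, 0, 0, 0, 0, 0, 0, 0]'

```text
time_s: 8.38
tool_pos: [0.5266, 0.0016, 0.1636]
eef_rot: [1.07, 1.298, -1.067]
force: [-2.8, -0.1, 0.5]
width: 0.0108
```

```bash
python3 look.py 4; python3 -c "
import cv2
cv2.imwrite('pics/wz4.png',cv2.resize(cv2.imread('pics/wrist4.png')[100:400,130:430],None,fx=2,fy=2))"
```

```text
{'tool_pos': array([0.5266, 0.0016, 0.1636]), 'joint_pos': array([-0.5197,  0.1077,  0.5025,  1.8596, -0.0606,  1.1909,  0.1925]), 'force': array([-2.9793,  0.4104,  1.5521]), 'time_s': np.float64(8.525)}
[[-0.003  0.982  0.188]
 [ 0.004  0.188 -0.982]
 [-1.    -0.002 -0.005]]
```

View pics/wz4.png

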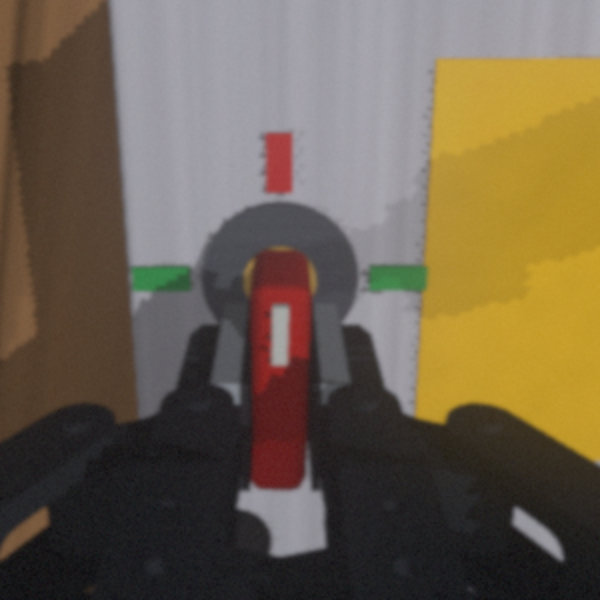

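View pics/z4.png

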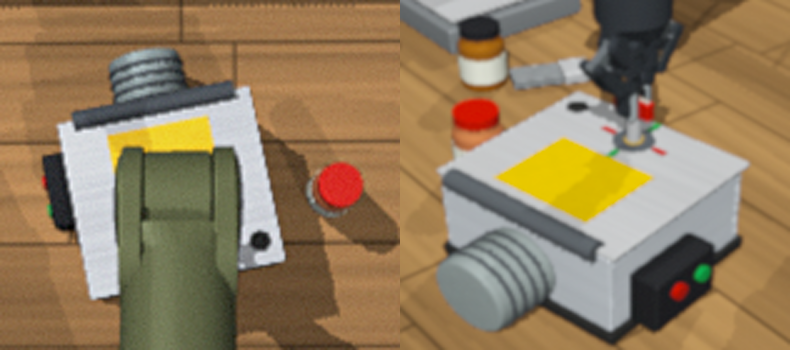

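step_arm --deltas '[0, 0, 0, -0.5, 0, -2, 0, 0, 0, 0, 0, 0, -2, 0]'

```text
time_s: 8.78
tool_pos: [0.5266, 0.0016, 0.1603]
eef_rot: [1.072, 1.297, -1.067]
force: [-4.3, -0.3, 3.9]
width: 0.0114
```

step_arm --deltas '[0, 0, 0, 0, 0, -2, 0]'

```text
time_s: 8.9
tool_pos: [0.5266, 0.0016, 0.1584]
eef_rot: [1.072, 1.297, -1.067]
force: [-3.9, 0.2, 4.5]
width: 0.0109
```

step_arm --deltas '[0, 0, 0, 0, 0, -2, 0]'

```text
time_s: 9.02
tool_pos: [0.5266, 0.0016, 0.1564]
eef_rot: [1.072, 1.297, -1.068]
force: [-3.6, -1.3, 4.3]
width: 0.0108
```

step_arm --deltas '[0, 0, 0, 0, 0, -1.5, 0]'

```text
time_s: 9.15
tool_pos: [0.5266, 0.0016, 0.155]
eef_rot: [1.073, 1.297, -1.068]
force: [-3.4, -1.0, 5.0]
width: 0.0114
```

step_arm --deltas '[0, 0, 0, 0, 0, -1, 0]'

```text
time_s: 9.28
tool_pos: [0.5266, 0.0015, 0.154]
eef_rot: [1.073, 1.297, -1.068]
force: [-3.9, -0.1, 5.2]
width: 0.0112
```

step_arm --deltas '[0, 0, 0, 0, 0, -1, 0]'

```text
time_s: 9.4
tool_pos: [0.5266, 0.0015, 0.153]
eef_rot: [1.073, 1.297, -1.068]
force: [-4.0, -0.6, 5.2]
width: 0.011
```

step_arm --deltas '[0, 0, 0, 0, 0, -1, 0]'

```text
time_s: 9.52
tool_pos: [0.5266, 0.0015, 0.1521]
eef_rot: [1.073, 1.297, -1.068]
force: [-4.2, -0.2, 5.3]
width: 0.0112
```

step_arm --deltas '[0, 0, 0, 0, 0, -0.5, 0]'

```text
time_s: 9.65
tool_pos: [0.5266, 0.0016, 0.1517]
eef_rot: [1.073, 1.297, -1.068]
force: [-3.7, -0.7, 5.5]
width: 0.0108
```

step_arm --deltas '[0, 0, 0, 0, 0, -0.5, 0]'

```text
time_s: 9.78
tool_pos: [0.5266, 0.0016, 0.1514]
eef_rot: [1.073, 1.297, -1.068]
force: [-4.2, 0.0, 6.1]
width: 0.0108
```

step_arm --deltas '[0, 0, 0, 0, 0, -0.5, 0]'

```text
time_s: 9.9
tool_pos: [0.5267, 0.0016, 0.151]
eef_rot: [1.073, 1.297, -1.068]
force: [-4.0, -0.4, 5.8]
width: 0.0108
```

step_arm --deltas '[0, 0, 0, 0, 0, -0.5, 0]'

```text
time_s: 10.02
tool_pos: [0.5266, 0.0016, 0.1507]
eef_rot: [1.073, 1.297, -1.067]
force: [-3.5, -0.3, 5.7]
width: 0.0109
```

step_arm --deltas '[0, 0, 0, 0, 0, -0.4, 0, 0, 0, 0, 0, 0, -0.4, 0, 0, 0, 0, 0, 0, -0.4, 0]'

```text
time_s: 10.4
tool_pos: [0.5266, 0.0015, 0.15]
eef_rot: [1.073, 1.297, -1.068]
force: [-4.2, 0.2, 6.4]
width: 0.0113
```

step_arm --deltas '[0, 0, 0, 0, 0, -0.4, 0, 0, 0, 0, 0, 0, -0.4, 0, 0, 0, 0, 0, 0, -0.4, 0]'

```text
time_s: 10.78
tool_pos: [0.5266, 0.0015, 0.1495]
eef_rot: [1.074, 1.297, -1.067]
force: [-3.9, 0.1, 5.9]
width: 0.0111
```

step_arm --deltas '[0, 0, 0, 0, 0, -0.5, 0, 0, 0, 0, 0, 0, -0.5, 0]'

```text
time_s: 11.02
tool_pos: [0.5266, 0.0015, 0.149]
eef_rot: [1.074, 1.298, -1.067]
force: [-4.8, -0.5, 6.9]
width: 0.011
```

step_arm --deltas '[0, 0, 0, 0, 0, -0.5, 0, 0, 0, 0, 0, 0, -0.5, 0]'

```text
time_s: 11.28
tool_pos: [0.5267, 0.0015, 0.1489]
eef_rot: [1.074, 1.298, -1.067]
force: [-5.0, -0.3, 7.7]
width: 0.0107
```

step_arm --deltas '[0, 0, 0, 0, 0, -0.5, 0, 0, 0, 0, 0, 0, -0.5, 0]'

```text
time_s: 11.52
tool_pos: [0.5267, 0.0015, 0.1489]
eef_rot: [1.074, 1.298, -1.067]
force: [-4.2, 0.6, 7.7]
width: 0.0107
```

step_arm --deltas '[0, 0, 0, 0, 0, -0.7, 0]'

```text
time_s: 11.65
tool_pos: [0.5267, 0.0015, 0.1489]
eef_rot: [1.075, 1.298, -1.067]
force: [-4.7, -0.8, 10.0]
width: 0.011
```

step_arm --deltas '[0, 0, 0, 0, 0, -0.8, 0]'

```text
time_s: 11.78
tool_pos: [0.5267, 0.0015, 0.1489]
eef_rot: [1.075, 1.298, -1.067]
force: [-4.9, -0.1, 9.1]
width: 0.0108
```

step_arm --deltas '[0, 0, -0.1, 0, 0, -0.6, 0, 0, 0, -0.1, 0, 0, -0.6, 0]'

```text
time_s: 12.02
tool_pos: [0.5267, 0.0015, 0.1489]
eef_rot: [1.228, 1.207, -1.218]
force: [-5.9, 0.2, 8.3]
width: 0.0114
```

```bash
python3 -c "
from h import *
s=env.get_state();print(s['wrist_torque'].round(3),s['joint_pos'].round(3),s['force'].round(2))"
```

```text
[-0.177  1.19  -0.002] [-0.528  0.121  0.517  1.879 -0.074  1.158 -0.002] [-5.9   0.22  8.3 ]
```

step_arm --deltas '[0, 0, -0.12, 0, 0, -0.6, 0, 0, 0, -0.12, 0, 0, -0.6, 0]'

```text
time_s: 12.28
tool_pos: [0.5267, 0.0015, 0.1489]
eef_rot: [1.409, 1.078, -1.397]
force: [-4.2, -0.7, 8.5]
width: 0.0111
```

step_arm --deltas '[0, 0, -0.13, 0, 0, -0.6, 0, 0, 0, -0.13, 0, 0, -0.6, 0, 0, 0, -0.13, 0, 0, -0.6, 0]'

```text
time_s: 12.65
tool_pos: [0.5267, 0.0015, 0.1489]
eef_rot: [1.691, 0.82, -1.676]
force: [-5.0, -1.0, 7.9]
width: 0.0112
```

step_arm --deltas '[0, 0, -0.13, 0, 0, -0.6, 0, 0, 0, -0.13, 0, 0, -0.6, 0, 0, 0, -0.13, 0, 0, -0.6, 0]'

```text
time_s: 13.02
tool_pos: [0.5267, 0.0015, 0.1489]
eef_rot: [1.952, 0.5, -1.934]
force: [-5.3, -0.2, 8.6]
width: 0.0111
```

```bash
python3 -c "
from h import *
from scipy.spatial.transform import Rotation as Ro
s=env.get_state();M=Ro.from_rotvec(s['eef_rot']).as_matrix();print(s['wrist_torque'].round(3),s['joint_pos'].round(3),s['force'].round(2),M.round(3),'stud',.1947-np.arctan2(M[1,1],M[0,1]))"
```

```text
[-1.250e-01  1.268e+00 -1.000e-03] [-0.599  0.117  0.589  1.887 -0.078  1.15  -1.052] [-5.34 -0.22  8.55] [[ 0.008  0.479 -0.878]
 [ 0.006 -0.878 -0.479]
 [-1.    -0.001 -0.01 ]] stud 1.265623203517668
```

Stud is at 1.27 rad, so 0.31 remains.

step_arm --deltas '[0, 0, -0.12, 0, 0, -0.6, 0, 0, 0, -0.12, 0, 0, -0.6, 0, 0, 0, -0.07, 0, 0, -0.6, 0]'

```text
time_s: 13.4
tool_pos: [0.5267, 0.0015, 0.1489]
eef_rot: [2.139, 0.195, -2.119]
force: [-4.8, 0.5, 8.2]
width: 0.0108
```

```bash
python3 -c "
from h import *
from scipy.spatial.transform import Rotation as Ro
s=env.get_state();M=Ro.from_rotvec(s['eef_rot']).as_matrix();print(s['wrist_torque'].round(3),s['force'].round(2),M.round(3),'stud',.1947-np.arctan2(M[1,1],M[0,1]))"; python3 look.py 5;  python3 -c "
import cv2
cv2.imwrite('pics/wz5.png',cv2.resize(cv2.imread('pics/wrist5.png')[100:400,130:430],None,fx=2,fy=2))"
```

```text
[-0.186  1.236  0.068] [-4.81  0.48  8.2 ] [[ 0.009  0.178 -0.984]
 [ 0.004 -0.984 -0.178]
 [-1.    -0.002 -0.01 ]] stud 1.5862597967085592
{'tool_pos': array([0.5267, 0.0015, 0.1489]), 'joint_pos': array([-0.6207,  0.1169,  0.6117,  1.8891, -0.0778,  1.1487, -1.3702]), 'force': array([-4.7827, -1.0394,  8.2667]), 'time_s': np.float64(13.55)}
[[ 0.009  0.181 -0.984]
 [ 0.004 -0.984 -0.181]
 [-1.    -0.002 -0.01 ]]
```

View pics/wz5.png

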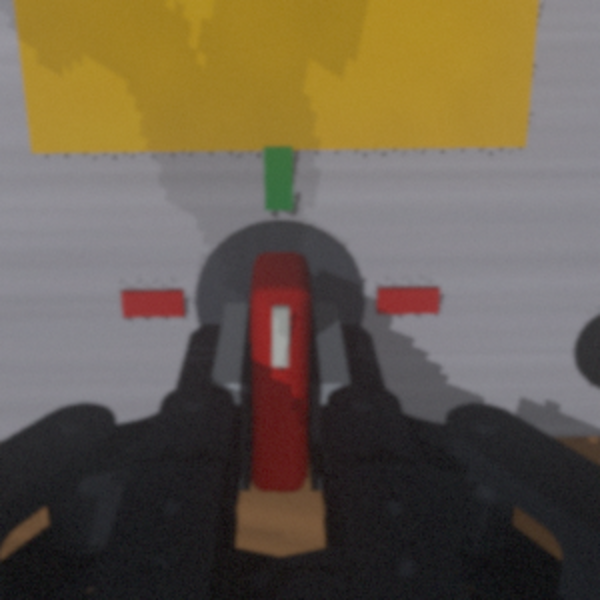

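The wing now lines up with the green mark at (280,178). I'll ease up and let the spring seat the cam.

step_arm --deltas '[0, 0, 0, 0, 0, 1, 0, 0, 0, 0, 0, 0, 1, 0]'

```text
time_s: 13.8
tool_pos: [0.5266, 0.0015, 0.1513]
eef_rot: [2.138, 0.197, -2.118]
force: [-3.7, 0.3, 6.1]
width: 0.0108
```

step_arm --deltas '[0, 0, 0, 0, 0, 0.6, 0, 0, 0, 0, 0, 0, 0.4, 0]'

```text
time_s: 14.05
tool_pos: [0.5266, 0.0015, 0.1524]
eef_rot: [2.137, 0.197, -2.118]
force: [-2.7, -0.4, 2.4]
width: 0.0108
```

step_arm --deltas '[0, 0, 0, 0, 0, 0, 12, 0, 0, 0, 0, 0, 0, 16, 0, 0, 0, 0, 0, 0, 30, 0, 0, 0, 0, 0, 0, 40, 0, 0, 0, 0, 0, 0, 40]'

```text
time_s: 14.68
tool_pos: [0.5281, 0.0018, 0.1516]
eef_rot: [2.141, 0.197, -2.114]
force: [0.9, 0.2, -0.5]
width: 0.0401
```

step_arm --deltas '[0, 0, 0, 0, 0, 15, 40, 0, 0, 0, 0, 0, 40, 40, 0, 0, 0, 0, 0, 40, 40, 0, 0, 0, -30, -50, 30, 40, 0, 0, 0, -30, -55, 0, 40, 0, 0, 0, -20, -55, 0, 40, 0, 0, 0, 0, 0, 0, 40]'

```text
time_s: 15.55
tool_pos: [0.4487, -0.1607, 0.286]
eef_rot: [2.151, 0.194, -2.102]
force: [0.5, 0.9, 0.4]
width: 0.0398
```

```bash
python3 look.py 6; python3 wing.py 6; python3 fit.py top6 scene6|grep ang
```

```text
{'tool_pos': array([ 0.4507, -0.1545,  0.2849]), 'joint_pos': array([-0.5264, -0.1549,  0.7341,  1.8156,  0.0972,  1.422 , -1.19  ]), 'force': array([ 0.1014, -0.5952,  0.2168]), 'time_s': np.float64(15.7)}
[[ 0.021  0.19  -0.981]
 [ 0.003 -0.982 -0.19 ]
 [-1.     0.001 -0.021]]
top all 53 ctr lid [-0.1667 -0.0006] size [12. 40.] 87.97544860839844 stud est 1.605 ztop over lid 0.0538
top top 31 ctr lid [-0.1676 -0.0008] size [10. 39.] 88.1136703491211 stud est 1.639 ztop over lid 0.0538
scene all 116 ctr lid [-0.1633  0.0041] size [12. 46.] 88.72438049316406 stud est 1.602 ztop over lid 0.0512
scene top 40 ctr lid [-0.1639  0.0035] size [11. 44.] 89.2118148803711 stud est 1.566 ztop over lid 0.0512
top6 4421 n [-3.4e-03  7.0e-04  1.0e+00] ang 0.0035 yaw -0.198 rms 0.00153 rect ((576.5272216796875, 128.68499755859375), (218.72097778320312, 227.62872314453125), 22.47390365600586)
scene6 4611 n [-2.9e-03 -6.0e-04  1.0e+00] ang 0.003 yaw 0.2035 rms 0.00132 rect ((583.5809936523438, -103.6984634399414), (230.9586181640625, 221.31747436523438), 89.72390747070312)
both 8877 n [-2.2e-03  8.0e-04  1.0e+00] ang 0.0024 yaw -0.3508 rms 0.00145 rect ((550.5240478515625, 217.9158935546875), (222.59449768066406, 232.31231689453125), 31.249807357788086)
```

View pics/z6.png

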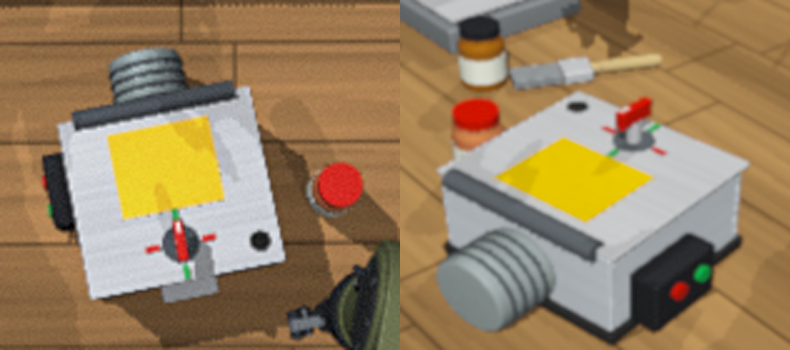

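View pics/top6.png

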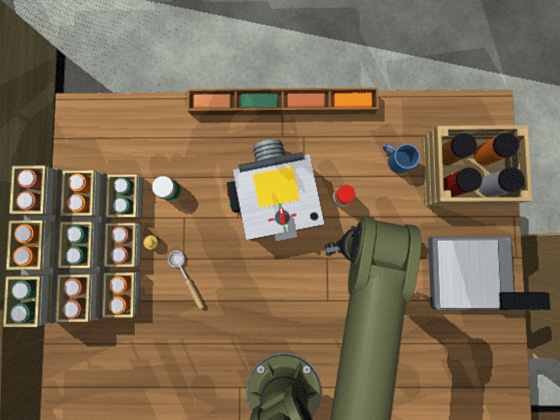

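The wing lies along the green marks and sits about 11 mm lower than before. The lid is shut and the bystanders in view are unmoved.

```bash
python3 -c "
from h import *
print(env.finish_job())"
```

```text
the job is handed in; nothing more can be done
None
```

The mill's lid is shut and the wing knob is locked at the green marks. I handed the job in at about 16 s of the 69 s allowed; the hand-in gives no verdict.

- **Lid:** I pushed it shut at the rubber pad. The last reading while pressing it against its stop was about 26 N. In the final pictures the lid plane is level to within about 0.004 rad.
- **Stud:** I gripped the wing, turned it to the red marks and pressed in small steps until it bottomed about 14.7 mm in. The highest total force read was 10 N, but force is only reported at the end of each move. While turning it a quarter turn clockwise the readings stayed between about 8 and 9 N, with almost no resisting torque.
- **Lock:** As I eased up, the upward force dropped from 6.1 to 2.4 N after about 3 mm, as the cam seating in its notch should show. After I let go, the wing stayed along the green marks (estimates 1.57 to 1.64 rad) and 10 to 11 mm lower than at the start.
- **Bystanders:** The jars and other things look unmoved, and the arm stands clear of everything. In the last overhead picture the arm hides the brush and the curry jar, but both show in the scene view, where they had not moved.

Two checks disagreed slightly. The two cameras placed the wing's centre about 4 mm apart and differed by up to about 0.15 rad on the wing's starting angle. I settled the alignment from the wrist picture. A sideways force of 3 to 6 N on the tool lasted through the grip and went away on release.

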